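# Fit the tube rotor on the microcentrifuge and shut the lid

## Robot

A 6-joint arm with a two-finger parallel gripper is mounted at the origin on the work surface. World frame = base frame: x ahead of the robot, y to its left, z up, the work surface at z = 0. Lengths are in mm, angles in rad, forces in N, time in s.
With the tool pointing down it reaches from about 275 to 1000 mm from the base axis. Payload 8.4 kg.
Tool frame: the origin (TCP) lies on the centre line of the jaws, within the pads' length; the fingertips stand 22 mm ahead of it and the grasp point (between the pads) lies 3 mm ahead of it; z points along the fingers, y is the direction in which the jaws open and shut (so a half turn about z gives the same grasp; the last joint's range is limited). The gripper opens to 85 mm and grips with 20 to 120 N. Pads are 22 mm wide; open, the fingers measure 114 mm over their backs; the gripper's body (76 mm by 85 mm) begins 54 mm behind the grasp point. The pads swing forward as they close: fully open they stand 13 mm farther back than shut.
Start: joints at [1.287, 0.353, 1.633, -0, 1.155, -0.002], TCP at [173.802, 600.351, 253.281] pointing down, gripper open.
Joint ranges: [-2.63, 2.63], [-0.92, 2.1], [0.06, 2.66], [-1.3, 4.44], [0, 2.69], [-3.02, 3.02]. Speed limits (rad/s): [2.22, 2.22, 2.79, 3.14, 3.14, 3.14].

## Interface

Orientations are given as [roll, pitch, yaw] about the fixed x, y, z axes, in that order (R = Rz(yaw) Ry(pitch) Rx(roll)).
In Python, from rig import r gives the robot as it stands.
- The arm moves only by the tool carry_out, never from a script. Its argument "rows" is text: rows parted by semicolons, each of 5 numbers parted by spaces: the opening, from 0 (shut) to 1 (fully open), then the shift along the tool's x, y, z in units of 30 mm (1.0 is 30 mm), then the turn about the tool's z in units of 8 degrees (1.0 is 8 degrees). A call has 1 to 12 rows; each row shifts and turns the commanded pose from where the row before left it, along the tool's axes as they then stand; what a row does not reach is not made up. A row lasts 1/8 s, in which the tool goes at most 62.5 mm and 10.7 degrees, less where a joint would pass 70% of its speed; a pose out of reach is approached as far as the arm can. A call is refused whole if a number of a shift passes 1 or a number of a turn 1, either way. A call with a gripper value outside its range is refused whole. The fingers move at their own pace and stop on an object; "newtons" is the grip in N (left out, the last holds). Time passes only in rows, so rows that do not move let the fingers close. It gives the time, the measured TCP pose, the force and the opening at its end, in the units of the state.
- r.sense(): the state, without advancing time (a new reading comes with each control period).
- r.grab_frame(name): name is "scene" or "top" or "wrist"; returns the picture (384x512x3 uint8, blue, green, red); there is no depth.
- r.get_calibration(name): a dict with "intrinsics" (3x3 intrinsics, pixels), "position" and "rotation" of the camera in the world. Camera axes: x right, y up, looking along -z (the intrinsics and any distortion apply to the point x, -y, -z); pixel columns grow to the right and rows downward; lengths in mm; the calibration is good to about 2 mm. A picture is of the moment at which its call begins: read the wrist's pose just before it. get_calibration takes no time and is no camera call; for the wrist camera it gives the pose at the moment of the call.
- r.sign_off(): hands the job in, once; it reports no verdict.
The state is a dict: "clock": time; "qpos": joint angles; "qvel": joint speeds; "joint_efforts": joint torques, N m; "eef_pos": TCP position; "tcp_rot": TCP orientation; "contact_force": force on the tool from outside, world axes, zero at the start; "wrist_torque": the same for the moment, N m; "opening": opening from 0.0 (shut) to 1.0 (fully open).
Only numpy, scipy, OpenCV 4.12 (cv2) and the standard library are available. Lean on these libraries where they do the work, as an engineer would, in place of code of your own. Each camera call takes 0.05 s, during which the arm holds its last target.

## Task

Put the round twelve-place tube rotor on the microcentrifuge: lower it over the spindle's shaft, turn it lightly by its knob until it drops over the drive pin and sits fully home and level, never forcing it down while it rides on the pin or shaft, and let go of it. Then close the centrifuge's lid, and leave the other things on the bench where they are.

Things in the scene. Friction and masses are not known exactly. Their poses are not given: they have to be found in the camera images.
- rotor_knob (a point): Tube rotor, loose, upright on the bench at the start: centre of its grip knob, on its axis, 54 mm above its underside. Plain aluminium, about 300 g, 100 mm across, 66 mm high: a dished disc (rim 30 mm above the underside, 20 mm near the knob) with twelve round tube wells; in the middle an upright round knob 28 mm across, its top 66 mm above the underside. z: the rotor's axis, up.
- tube_rotor: The same tube rotor; origin at the centre of its underside, z up. Underneath: a central bore 14 mm wide and 44 mm deep, and around it a crown of six slots 8 mm deep and about 7 mm wide at 22 mm from the axis, where the drive pin goes; they lie at the rotor's x axis and every 60 degrees from it, so any of the six will do.
- centrifuge: White microcentrifuge, fixed, 250 mm deep (x), 210 mm wide (y), 128 mm high; origin at the centre of its underside on the bench; its front with the control panel faces its own -x. A round bowl of 131 mm diameter is open at the top, with its floor 50 mm above the bench.
- spindle_seat (a point): Centre of the upper face of the spindle's flange (60 mm across) in the bowl, 58 mm above the bench, fixed to the centrifuge, axes as the centrifuge. The rotor is home when its underside lies flat on this face (knob centre 54 mm above this point). A rotor that rides on the drive pin stands 7 mm too high. The rotor clears the bowl's wall by 15 mm.
- shaft_tip (a point): Top of the spindle's shaft, 36 mm above the flange: 12 mm thick, the top 10 mm tapered to 5 mm. Beside it on the flange, 22 mm from the axis, stands the drive pin: 5 mm thick, 7 mm high, flat-topped. The spindle stands at any angle: the pin's direction is not reported (it can be seen from above). The spindle is stiff to turn (0.25 N m), so it stays put while a rotor is turned on it under light load.
- lid_hinge (a point): Middle of the hinge axis of the lid, at the back of the centrifuge, 104 mm behind the spindle's axis and 130 mm above the bench. The axis is parallel to the centrifuge's y.
- lid_edge (a point): Middle of the lid's free edge on its outer (upper) face: 198 mm from the hinge. The lid is a flat clear panel in a white frame, 198 mm long, 180 mm wide, 12 mm thick.
- lid (a joint): Angle of the lid (rad): 0 closed (level), about 1.6 to 1.85 at the start (upright, leaning slightly back). A stiff hinge keeps it where it is left; a push of 2 to 5 N at the free edge, from behind and then from above, closes it.
- strip_rotor_mid (a point): Bystander: centre of the other rotor, a square aluminium plate 78 mm wide with four straight rows of small wells and a slim knob 18 mm across; 52 mm high; loose, standing upright near the tube rotor.
- cryobox: Bystander: white plastic vial box, 130 x 130 mm, 34 mm high, loose; origin at the centre of its underside.
- screw_tube_mid (a point): Bystander: centre of a small tube with a black screw cap, 16 mm across, 47 mm high, loose, standing upright.
- marker: Bystander: marker pen 135 mm long, 12 mm thick, loose, lying; origin under its middle.
Mind the look-alikes: they are no part of the job. Leave any pink look-alike of the tube_rotor alone.

How it is judged:
By the outcome, as a careful person would: the job done as asked, in the order asked, and still so for the second after the job is handed in, with the robot touching nothing.
It also fails if it takes over 72 s, if anything falls off the work surface, if the arm or the gripper's body presses on something with over 40 N, if the wrist force passes 120 N, or if a joint passes its speed limit or range.

## Working session

There is one attempt and no reset: what is moved stays moved. The work goes in short steps, Python scripts to look and compute and a tool call to move; the robot and the scene stay as the last step left them, time stands still between calls to the robot, and variables do not carry over. Pictures are saved under pics/ and viewed, and the job is handed in when it is done.

Besides the shell and the picture viewer there is one more tool, called after ">>>" in YAML: its name, and indented under it one key for each argument. carry_out: Moves the arm, as the interface text tells. Its arguments: {"type":"object","properties":{"rows":{"type":"string"},"newtons":{"type":"number"}},"required":["rows"]}

```bash
mkdir -p pics
python3 - <<'E'
from rig import r
import cv2
for n in ["scene","top","wrist"]:
    c=r.get_calibration(n); print(n,c)
    cv2.imwrite(f"pics/{n}0.png",r.grab_frame(n))
print(r.sense())
E
```

```text
scene {'intrinsics': array([[382.18137789,   0.        , 252.48128847],
       [  0.        , 382.18137789, 188.52652717],
       [  0.        ,   0.        ,   1.        ]]), 'position': array([1037.49834072,  461.01778076,  647.42871771]), 'rotation': array([ 0.99272624, -0.0052888 ,  2.39723745])}
top {'intrinsics': array([[380.33703332,   0.        , 249.12885116],
       [  0.        , 380.33703332, 191.6692109 ],
       [  0.        ,   0.        ,   1.        ]]), 'position': array([ 343.86137017, -161.40637489,  999.92229581]), 'rotation': array([ 0.18465056,  0.00805253, -1.59901505])}
wrist {'intrinsics': array([[331.65814581,   0.        , 252.89164447],
       [  0.        , 331.65814581, 193.27500817],
       [  0.        ,   0.        ,   1.        ]]), 'position': array([104.35463846, 620.0332067 , 373.52618908]), 'rotation': array([-0.28824755,  0.00163435,  1.28865566])}
{'clock': 0.15, 'qpos': array([ 1.28660822e+00,  3.53543674e-01,  1.63392733e+00,  1.56234224e-05,
        1.15520009e+00, -2.39706650e-03]), 'qvel': array([-0.00128143, -0.00191716, -0.00318002,  0.00029553, -0.00189729,
        0.0002168 ]), 'joint_efforts': array([ 3.73113025e-04, -6.05637503e+01, -3.42337096e+01,  1.10792321e-04,
        6.20062245e-03,  8.47682628e-06]), 'eef_pos': array([173.70120938, 600.04150922, 252.71540715]), 'tcp_rot': array([-3.14051424e+00, -1.68717426e-05,  2.85979529e+00]), 'contact_force': array([-0.49575396, -0.16680226, -0.34764585]), 'wrist_torque': array([-0.03768162, -0.05455438,  0.0488877 ]), 'opening': 0.9992320000306967}
```

View pics/scene0.png

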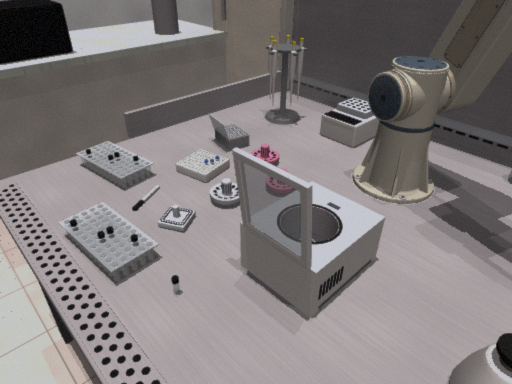

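View pics/top0.png

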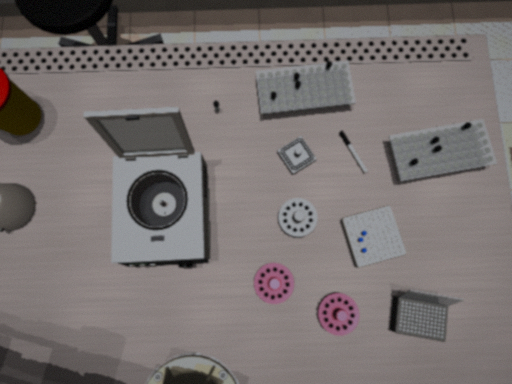

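View pics/wrist0.png

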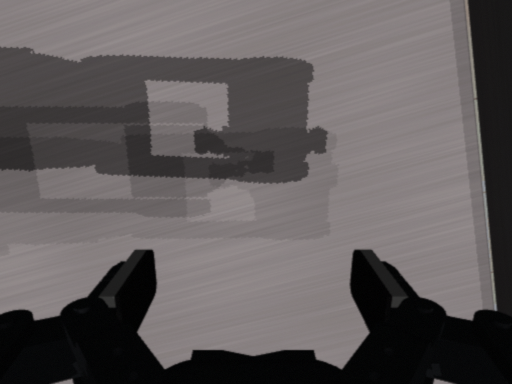

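```bash
cat > h.py <<'E'
import numpy as np, cv2
from scipy.spatial.transform import Rotation as Ro
def cam(c):
    return np.array(c["intrinsics"]),np.array(c["position"]),Ro.from_euler('xyz',c["rotation"]).as_matrix()
def ray(c,u,v):
    K,p,R=cam(c); d=np.linalg.inv(K)@np.array([u,v,1.0]); d=R@(d*[1,-1,-1]); return p,d/np.linalg.norm(d)
def plane(c,u,v,z):
    p,d=ray(c,u,v); return p+d*(z-p[2])/d[2]
def proj(c,X):
    K,p,R=cam(c); q=R.T@(np.asarray(X,float)-p); q=q*[1,-1,-1]; q=K@q; return q[:2]/q[2]
def tri(obs):
    A=np.zeros((3,3));b=np.zeros(3)
    for c,u,v in obs:
        p,d=ray(c,u,v); M=np.eye(3)-np.outer(d,d); A+=M;b+=M@p
    x=np.linalg.solve(A,b)
    return x,[np.round(proj(c,x)-[u,v],1).tolist() for c,u,v in obs]
def crop(im,x0,y0,w,h,s,fn,gain=1.0):
    o=cv2.resize(im[y0:y0+h,x0:x0+w],None,fx=s,fy=s,interpolation=cv2.INTER_CUBIC)
    cv2.imwrite(fn,np.clip(o.astype(float)*gain,0,255).astype('uint8'))
E
python3 - <<'E'
import cv2
from h import *
t=cv2.imread('pics/top0.png');s=cv2.imread('pics/scene0.png')
crop(t,105,100,110,100+70,3.5,'pics/t_cent.png',1.5)
crop(t,250,170,100,70,7,'pics/t_rot.png',1.5)
crop(s,190,140,130,100,6,'pics/s_rot.png')
crop(s,225,140,160,110,5,'pics/s_cent.png')
from rig import r
c=r.get_calibration('top'); print(proj(c,[0,0,0]),plane(c,298,216,66),plane(c,164,203,94),plane(c,164,203,58))
E
```

```text
[189.77960742 409.15610864] [ 453.85145872 -277.55539819   66.        ] [491.50332687  47.32717462  94.        ] [497.37039788  55.62193435  58.        ]
```

View pics/t_cent.png

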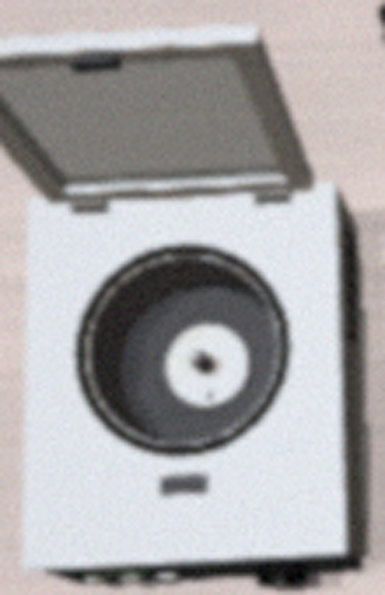

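View pics/t_rot.png

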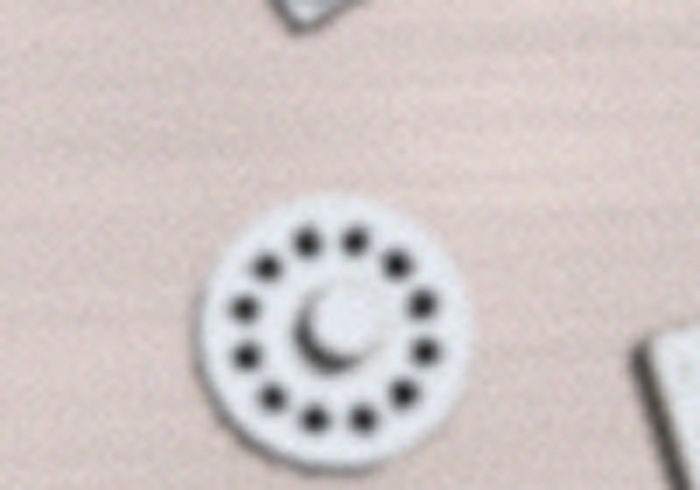

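View pics/s_rot.png

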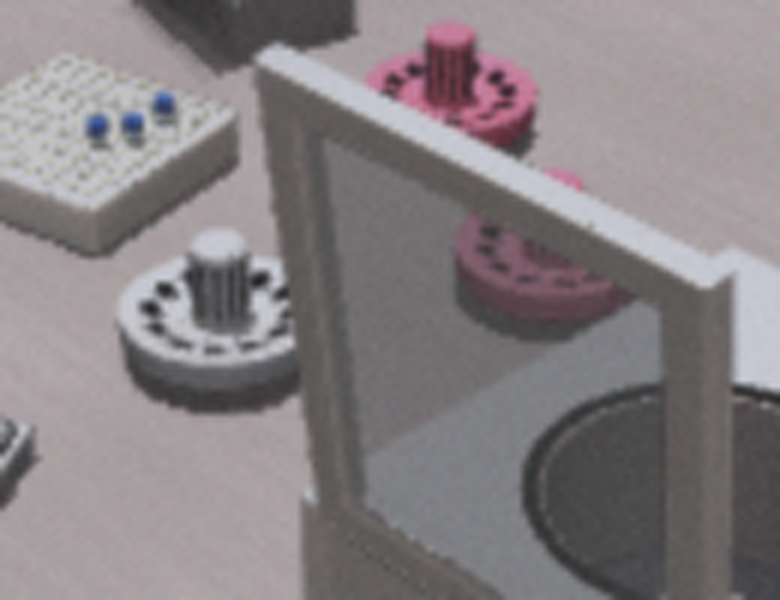

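View pics/s_cent.png

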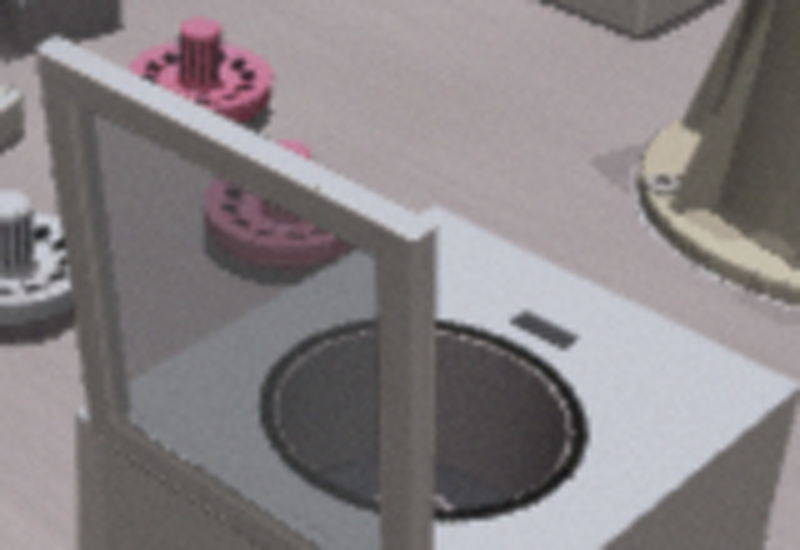

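```bash
cat >> h.py <<'E'
def rel(s,tx,ty,tz,tyaw=None):
    """units shift in tool frame from measured pose to target, and turn units"""
    R=Ro.from_euler('xyz',s['tcp_rot']).as_matrix()
    d=R.T@(np.array([tx,ty,tz])-s['eef_pos'])/30
    y=Ro.from_euler('xyz',s['tcp_rot']).as_euler('xyz')[2]
    t=None
    if tyaw is not None:
        t=-((tyaw-y+np.pi)%(2*np.pi)-np.pi)/np.radians(8)
    return np.round(d,3),t,np.round(y,4)
E
python3 - <<'E'
from h import *
from rig import r
t=r.get_calibration('top');s=r.get_calibration('scene')
print(tri([(t,299.3,215.0),(s,226.1,180.4)]))
# spindle shaft tip in top: crop (205,360)/3.5
print(plane(t,105+205/3.5,100+362/3.5,94),plane(t,105+207/3.5,100+366/3.5,58),plane(t,105+210/3.5,100+397/3.5,65))
# lid hinge ends, top corners of centrifuge
for p in [(90,208),(272,198),(22,565),(348,560)]: print(plane(t,105+p[0]/3.5,100+p[1]/3.5,128))
# lid top edge
print(plane(t,105+130/3.5,100+45/3.5,325))
S=r.sense(); print(rel(S,480,100,260,1.67))
E
```

```text
(array([ 455.77702396, -280.47031263,   62.41823384]), [[-0.3, 0.4], [-0.4, -0.1]])
[490.48651978  48.34953955  94.        ] [493.36920724  55.21152551  58.        ] [469.98386732  51.18843867  65.        ]
[593.11136312 120.0443807  128.        ]
[596.36837098  -3.60187922 128.        ]
[355.697905   157.14486183 128.        ]
[352.91780659 -53.63414671 128.        ]
[626.8826148   37.52790326 325.        ]
(array([-14.442, -13.172,  -0.229]), np.float64(8.521281048729188), np.float64(2.8598))
```

>>> carry_out:
  rows: "1 -0.935 -0.9 0.05 0;1 -0.935 -0.9 0.05 0;1 -0.935 -0.9 0.05 0;1 -0.935 -0.9 0.05 0;1 -0.935 -0.9 0.05 0;1 -0.935 -0.9 0.05 0;1 -0.935 -0.9 0.05 0;1 -0.935 -0.9 0.05 0;1 -0.935 -0.9 0.05 0;1 -0.935 -0.9 0.05 0;1 -0.935 -0.9 0.05 0;1 -0.935 -0.9 0.05 0"

```text
clock: 1.65
eef_pos: [407.5, 194.3, 235.2]
tcp_rot: [3.142, 0.0, 2.86]
contact_force: [0.1, 0.2, 0.6]
opening: 0.999
```

>>> carry_out:
  rows: "1 -0.935 -0.9 0.05 0;1 -0.935 -0.9 0.05 0;1 -0.935 -0.9 0.05 0;1 -0.935 -0.9 0.05 0;1 0 0 0 0;1 0 0 0 0"

```text
clock: 2.4
eef_pos: [484.3, 60.7, 229.0]
tcp_rot: [-3.142, -0.001, 2.859]
contact_force: [0.7, -0.3, -0.3]
opening: 0.996
```

```bash
cat > look.py <<'E'
import sys,pickle
from rig import r
from h import *
n=sys.argv[1]
s=r.sense(); c=r.get_calibration('wrist'); im=r.grab_frame('wrist')
cv2.imwrite(f'pics/{n}.png',im); pickle.dump((s,c),open(f'pics/{n}.pkl','wb'))
print(s['clock'],s['eef_pos'],s['tcp_rot'],s['contact_force'],s['qpos'][5],s['opening'])
E
python3 look.py w1
```

```text
2.4 [484.31199416  60.73335802 229.03551211] [-3.14152747e+00 -8.77097139e-04  2.85907692e+00] [ 0.66772071 -0.34096521 -0.2662909 ] -1.1669614522663283 0.9959401923940977
```

View pics/w1.png

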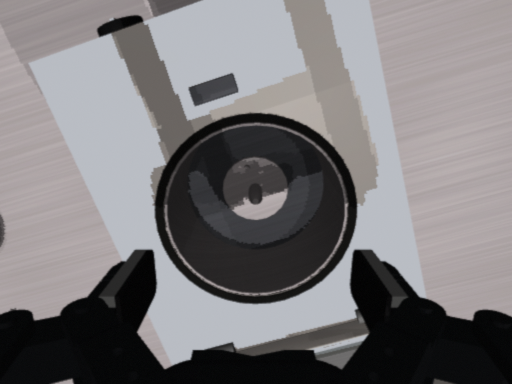

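>>> carry_out:
  rows: "1 -0.3 -0.9 0 0;1 -0.3 -0.9 0 0;1 0 0 0 0"

```text
clock: 2.82
eef_pos: [486.7, 3.6, 229.3]
tcp_rot: [-3.142, -0.0, 2.859]
contact_force: [0.5, 0.5, -0.3]
opening: 1.0
```

```bash
python3 look.py w2
python3 - <<'E'
from h import *
for n,x,y in [('w1',205,140),('w2',230,130)]:
    im=cv2.imread(f'pics/{n}.png'); crop(im,x,y,110,90,7,f'pics/{n}c.png',1.3)
E
```

```text
2.825 [486.68236381   3.56363588 229.34335598] [-3.14154418e+00 -4.86470939e-05  2.85923840e+00] [ 0.48382211  0.46315878 -0.26240725] -1.2841607062383293 1.0002248391107038
```

View pics/w1c.png

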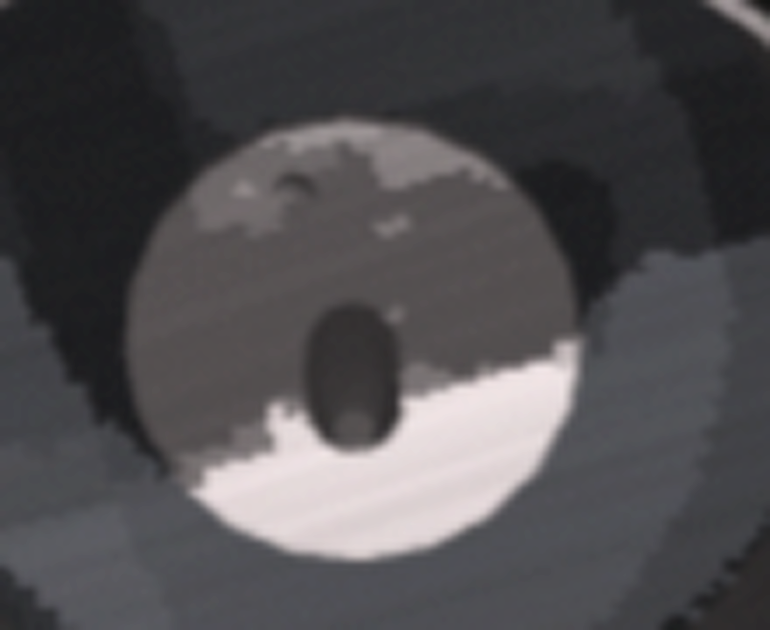

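View pics/w2.png

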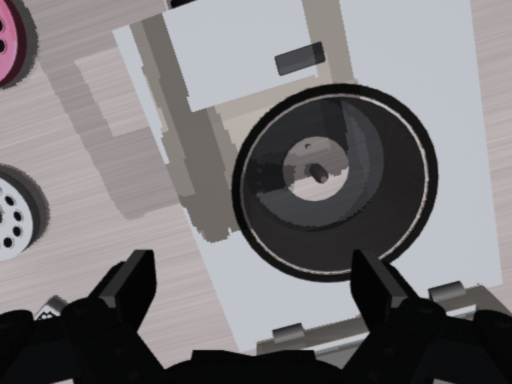

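View pics/w2c.png

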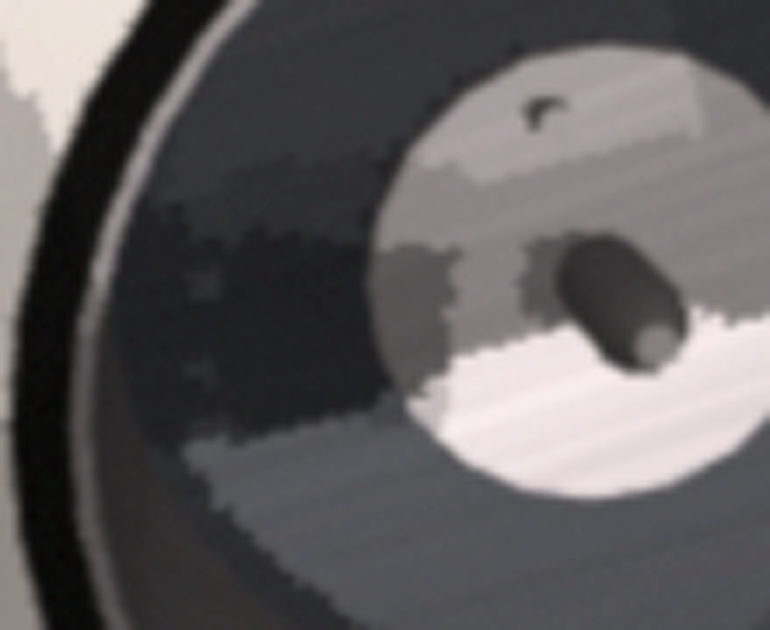

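Run:
```python
from h import *
import pickle
s1,c1=pickle.load(open('pics/w1.pkl','rb'));s2,c2=pickle.load(open('pics/w2.pkl','rb'))
f=lambda x0,y0,x,y:(x0+(x+.5)/7-.5,y0+(y+.5)/7-.5)
a={'tip':((356,425),(658,346)),'fl':((353.5,339),(599,270)),'pin':((299,185),(546,113))}
zz={'tip':94,'fl':58,'pin':62}
for k,(p,q) in a.items():
    P=f(205,140,*p);Q=f(230,130,*q)
    print(k,P,Q,tri([(c1,*P),(c2,*Q)]),plane(c1,*P,zz[k]),plane(c2,*Q,zz[k]))
# rotor in w2?
s=s2; print(rel(s,453,-265,150))
```

```text
tip (255.42857142857144, 200.28571428571428) (323.57142857142856, 179.0) (array([494.6270498 ,  59.68205077,  92.75780923]), [[0.1, 0.3], [-0.1, -0.4]]) [493.93526875  59.78191048  94.        ] [494.56111362  59.52823186  94.        ]
fl (255.07142857142856, 188.0) (315.1428571428571, 168.14285714285714) (array([493.89294009,  59.69796556,  56.69616448]), [[-0.0, -0.1], [0.0, 0.1]]) [493.61831424  59.79300143  58.        ] [493.47720814  59.53186056  58.        ]
pin (247.28571428571428, 166.0) (307.57142857142856, 145.71428571428572) (array([473.0185172 ,  58.35738057,  52.55122405]), [[-0.0, -0.1], [0.0, 0.1]]) [471.22824386  59.06795541  62.        ] [471.20009254  57.24845628  62.        ]
(array([-1.416, -8.91 ,  2.645]), None, np.float64(2.8592))
```

>>> carry_out:
  rows: "1 -0.17 -0.93 0.1 0;1 -0.17 -0.93 0.1 0;1 -0.17 -0.93 0.1 0;1 -0.17 -0.93 0.1 0;1 -0.17 -0.93 0.1 0;1 -0.17 -0.93 0.1 0;1 -0.17 -0.93 0.1 0;1 -0.17 -0.93 0.1 0;1 -0.17 -0.93 0.1 0;1 -0.17 -0.93 0.1 0;1 0 0 0 0;1 0 0 0 0"

```text
clock: 4.38
eef_pos: [458.7, -277.1, 199.2]
tcp_rot: [3.141, -0.0, 2.86]
contact_force: [0.4, -0.2, 0.4]
opening: 1.001
```

```bash
python3 look.py w3
```

```text
4.375 [ 458.6995743  -277.12259556  199.20878016] [ 3.14098145e+00 -4.62335806e-04  2.86023362e+00] [ 0.43113378 -0.17497823  0.35863556] -1.8362888340664814 1.0006724609623971
```

View pics/w3.png

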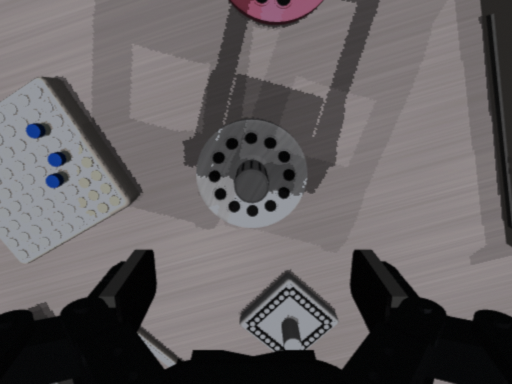

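>>> carry_out:
  rows: "1 0 0 0.8 0;1 0 0 0.8 0;1 0 0 0 0"

```text
clock: 4.8
eef_pos: [457.7, -276.8, 150.1]
tcp_rot: [3.141, -0.003, 2.861]
contact_force: [-0.3, 1.0, -0.4]
opening: 1.002
```

```bash
python3 look.py w4
python3 - <<'E'
from h import *
for n,x,y in [('w3',190,110),('w4',175,140)]:
    im=cv2.imread(f'pics/{n}.png'); crop(im,x,y,[125,155][n=='w4'],[125,150][n=='w4'],[5,4][n=='w4'],f'pics/{n}c.png',1.5)
E
```

```text
4.8 [ 457.65866254 -276.80822955  150.08376194] [ 3.14055959 -0.00315125  2.86083701] [-0.30170363  1.01287089 -0.44320175] -1.8370485977086524 1.0015154266988409
```

View pics/w3c.png

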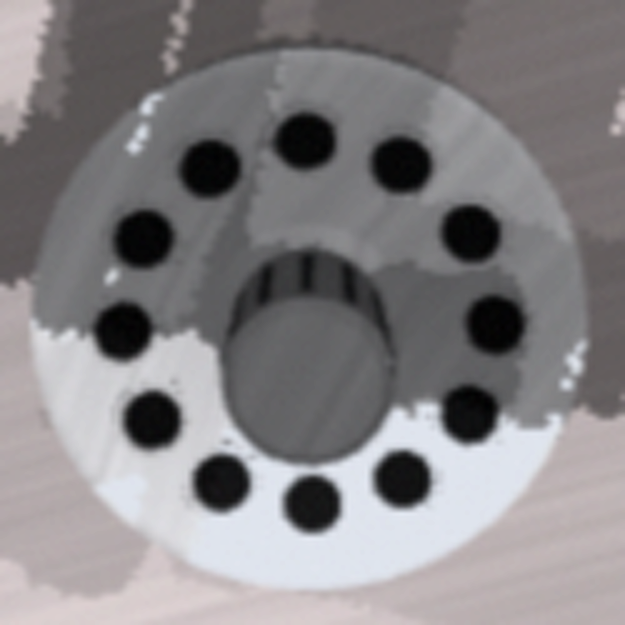

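View pics/w4c.png

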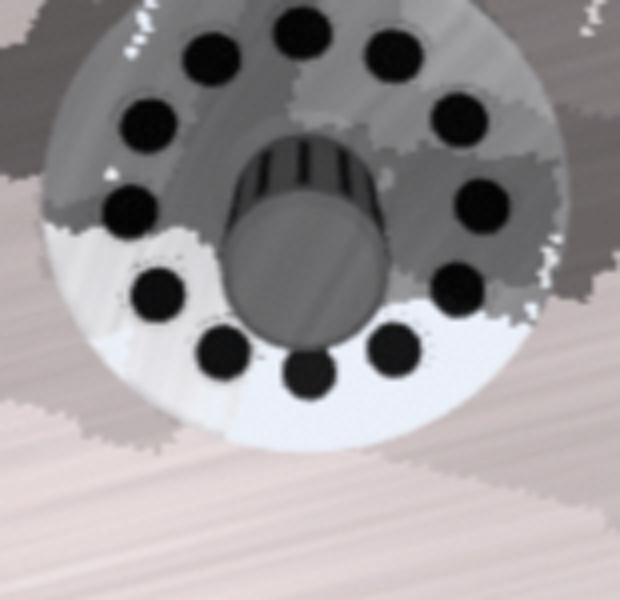

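Run:
```python
from h import *
import pickle
s1,c1=pickle.load(open('pics/w3.pkl','rb'));s2,c2=pickle.load(open('pics/w4.pkl','rb'))
P=(190+309.5/5-.5,110+378.5/5-.5);Q=(175+306.5/4-.5,140+269.5/4-.5)
X,e=tri([(c1,*P),(c2,*Q)]); print(P,Q,X,e,plane(c1,*P,66),plane(c2,*Q,66))
# well bearings at z~25
for p in [(305,140),(312,503),(124,330),(495,324)]:
    print(plane(c1,190+p[0]/5-.4,110+p[1]/5-.4,26))
m=plane(c2,*Q,66)
print(rel(s2,m[0],m[1],57))
```

```text
(251.4, 185.2) (251.125, 206.875) [ 454.58053925 -277.31168467   67.19258796] [[0.1, 0.0], [-0.1, -0.0]] [ 454.87580222 -277.44797873   66.        ] [ 454.97858811 -277.38738045   66.        ]
[ 423.29394617 -269.16962042   26.        ]
[ 488.69017825 -286.86225145   26.        ]
[ 447.13372298 -310.4510313    26.        ]
[ 464.83079268 -245.27343324   26.        ]
(array([ 0.071, -0.047,  3.103]), None, np.float64(2.8608))
```

>>> carry_out:
  rows: "1 0.03 -0.02 0.8 0;1 0.03 -0.02 0.8 0;1 0 0 0.8 0;1 0 0 0.5 0;1 0 0 0.2 0;1 0 0 0 0"
  newtons: 40

```text
clock: 5.6
eef_pos: [456.7, -279.2, 58.6]
tcp_rot: [-3.142, 0.0, 2.86]
contact_force: [0.3, -0.1, -0.0]
opening: 1.0
```

>>> carry_out:
  rows: "0 0 0 0 0;0 0 0 0 0;0 0 0 0 0;0 0 0 0 0;0 0 0 0 0;0 0 0 0 0"

```text
clock: 6.35
eef_pos: [456.6, -279.1, 58.8]
tcp_rot: [3.142, 0.0, 2.86]
contact_force: [-1.1, 1.0, 6.0]
opening: 0.313
```

```bash
python3 look.py w5
```

```text
6.35 [ 456.59132348 -279.09775592   58.77080024] [3.14154018e+00 4.53051696e-04 2.85973779e+00] [-1.05298333  1.01939386  6.01649161] -1.840713972268763 0.31309374802330403
```

View pics/w5.png

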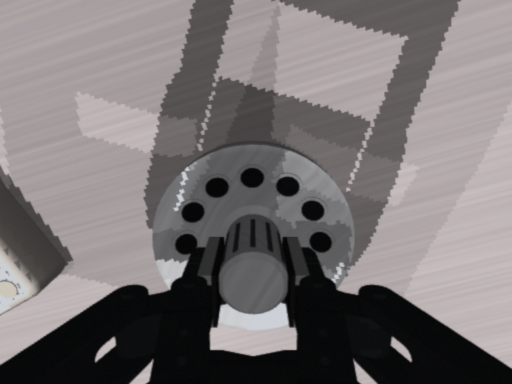

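Run:
```python
from h import *
crop(cv2.imread('pics/w5.png'),195,190,120,140,5,'pics/w5c.png',1.4)
```

```text
(no output)
```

View pics/w5c.png

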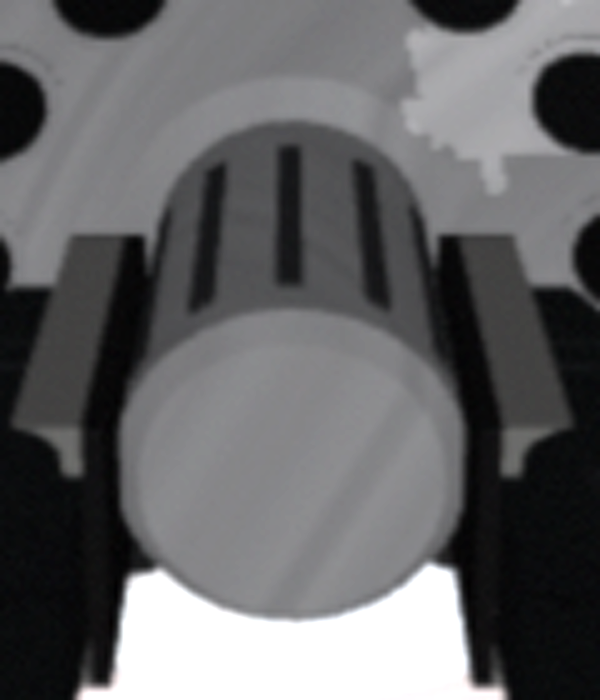

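>>> carry_out:
  rows: "0 0 0 -0.3 0;0 0 0 -0.8 0;0 0 0 -1 0;0 0 0 -1 0;0 0 0 0 0"

```text
clock: 7.02
eef_pos: [457.6, -279.9, 153.5]
tcp_rot: [-3.14, 0.004, 2.86]
contact_force: [0.2, 0.0, -2.7]
opening: 0.314
```

```bash
python3 look.py w6;python3 - <<'E'
from h import *
crop(cv2.imread('pics/w6.png'),195,190,120,140,5,'pics/w6c.png',1.4)
E
```

```text
7.025 [ 457.58460072 -279.88694735  153.46694916] [-3.14038054  0.0042061   2.85982349] [ 0.22077509  0.0095652  -2.65064534] -1.840705540685582 0.31426935746451684
```

View pics/w6c.png

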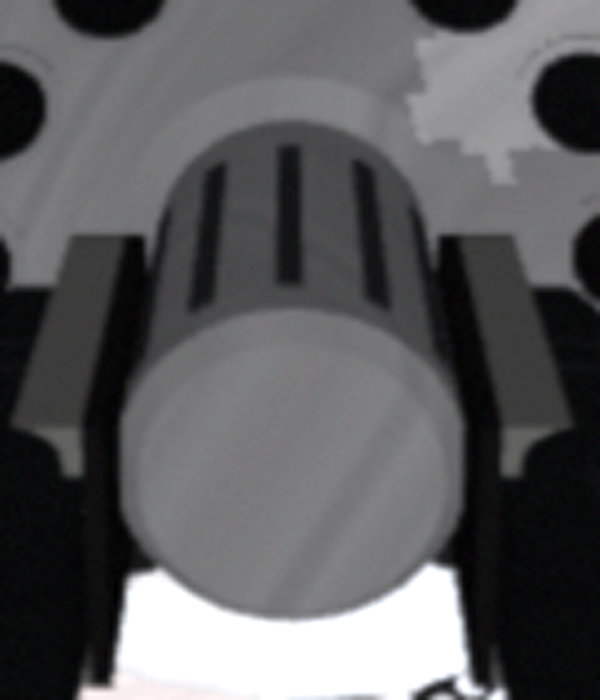

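Run:
```python
from h import *
import pickle
for n in ('w5','w6'):
    s,c=pickle.load(open(f'pics/{n}.pkl','rb'))
    for (x,y),dz in [((292,464),6),((293,473),7.2)]:
        X=plane(c,195+(x+.5)/5-.5,190+(y+.5)/5-.5,s['eef_pos'][2]+dz)
        R=Ro.from_euler('xyz',s['tcp_rot']).as_matrix()
        print(n,X,R.T@(X-s['eef_pos']))
    # tip of rotor axis tilt
s,c=pickle.load(open('pics/w3.pkl','rb'));
s,c=pickle.load(open('pics/w1.pkl','rb')); print(c['position']-s['eef_pos'])
```

```text
w5 [ 454.98181011 -278.83880166   64.77080024] [ 1.61531037 -0.19861542 -6.00074286]
w5 [ 455.05773021 -278.77975427   65.97080024] [ 1.55826564 -0.12071875 -7.20071306]
w6 [ 455.97313219 -279.61900876  159.46694916] [ 1.59717123 -0.197986   -6.0065354 ]
w6 [ 456.04519496 -279.55722145  160.66694916] [ 1.54008371 -0.12005214 -7.20640124]
[-69.26123382  19.94928046 120.96549962]
```

>>> carry_out:
  rows: "0 0 0 -0.8 0;0 0.16 0.935 -0.75 0;0 0.16 0.935 0 0;0 0.16 0.935 0 0;0 0.16 0.935 0 0;0 0.16 0.935 0 0;0 0.16 0.935 0 0;0 0.16 0.935 0 0;0 0.16 0.935 0 0;0 0.16 0.935 0 0;0 0.16 0.935 0 0;0 0.16 0.935 0 0"

```text
clock: 8.57
eef_pos: [490.6, 32.8, 196.2]
tcp_rot: [-3.141, -0.002, 2.86]
contact_force: [0.2, 0.1, -3.1]
opening: 0.315
```

>>> carry_out:
  rows: "0 0.16 0.935 0 0;0 0 0 0 0.7;0 0 0 0 0.7;0 0 0 0 0;0 0 0 0 0;0 0 0 0 0"

```text
clock: 9.32
eef_pos: [494.5, 60.1, 197.5]
tcp_rot: [-3.141, -0.0, 2.665]
contact_force: [0.2, -0.6, -2.1]
opening: 0.316
```

```bash
cat > knob.py <<'E'
from rig import r
from h import *
s=r.sense()
R=Ro.from_euler('xyz',s['tcp_rot']).as_matrix()
k=s['eef_pos']+R@np.array([1.58,-.15,0])
print('t',s['clock'],'tcp',s['eef_pos'].round(2),'rot',s['tcp_rot'].round(4),'knob',k.round(2),'F',s['contact_force'].round(2),'T',s['wrist_torque'].round(3))
print('to spindle, units',(R.T@(np.array([494.2,59.65,k[2]])-k)/30).round(3),'under z',(s['eef_pos'][2]-58.8).round(2))
E
python3 knob.py; python3 look.py w7
```

```text
t 9.325 tcp [494.51  60.1  197.46] rot [-3.1413e+00 -4.0000e-04  2.6653e+00] knob [493.04  60.69 197.46] F [ 0.21 -0.57 -2.05] T [0.001 0.032 0.001]
to spindle, units [-0.05  -0.013 -0.   ] under z 138.66
9.325 [494.51353621  60.09842625 197.46097201] [-3.14130513e+00 -4.18432680e-04  2.66531562e+00] [ 0.20710071 -0.56545853 -2.05127567] -0.9765878425188514 0.3162321328800178
```

View pics/w7.png

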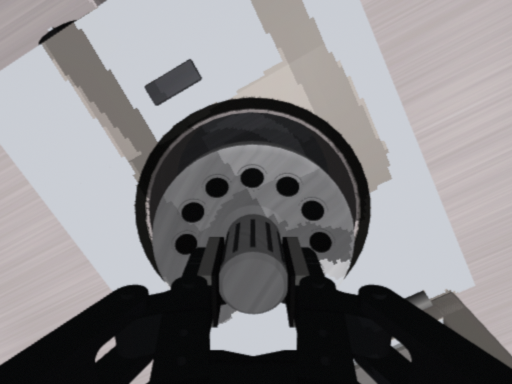

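>>> carry_out:
  rows: "0 -0.05 -0.013 0.4 0;0 0 0 0.5 0;0 0 0 0.4 0;0 0 0 0.1 0;0 0 0 0 0;0 0 0 0 0"

```text
clock: 10.12
eef_pos: [496.1, 59.3, 156.1]
tcp_rot: [3.141, 0.001, 2.664]
contact_force: [-0.2, 0.4, -2.2]
opening: 0.313
```

```bash
python3 knob.py
```

```text
t 10.125 tcp [496.12  59.26 156.11] rot [3.1412e+00 5.0000e-04 2.6644e+00] knob [494.65  59.86 156.11] F [-0.22  0.41 -2.24] T [-0.025 -0.005 -0.078]
to spindle, units [ 0.01  -0.013 -0.   ] under z 97.31
```

>>> carry_out:
  rows: "0 0.01 -0.01 0.1 0;0 0 0 0.1 0;0 0 0 0.1 0;0 0 0 0 0"

```text
clock: 10.62
eef_pos: [495.2, 59.0, 146.5]
tcp_rot: [-3.141, -0.0, 2.664]
contact_force: [0.4, 0.7, -2.0]
opening: 0.315
```

```bash
python3 knob.py
```

```text
t 10.625 tcp [495.18  59.03 146.46] rot [-3.1412e+00 -5.0000e-04  2.6643e+00] knob [493.71  59.62 146.47] F [ 0.41  0.66 -2.05] T [ 0.005 -0.006 -0.021]
to spindle, units [-0.014  0.008 -0.   ] under z 87.66
```

>>> carry_out:
  rows: "0 0 0 0.08 0;0 0 0 0.08 0;0 0 0 0.07 0;0 0 0 0 0"

```text
clock: 11.12
eef_pos: [495.3, 59.0, 139.7]
tcp_rot: [-3.141, -0.0, 2.664]
contact_force: [-0.1, 0.2, -2.2]
opening: 0.317
```

```bash
python3 knob.py
```

```text
t 11.125 tcp [495.27  59.05 139.69] rot [-3.1414e+00 -3.0000e-04  2.6643e+00] knob [493.8   59.64 139.69] F [-0.12  0.18 -2.23] T [0.001 0.025 0.047]
to spindle, units [-0.012  0.007 -0.   ] under z 80.89
```

>>> carry_out:
  rows: "0 0 0 0.12 0;0 0 0 0.12 0;0 0 0 0.12 0;0 0 0 0.09 0;0 0 0 0 0;0 0 0 0 0"

```text
clock: 11.88
eef_pos: [495.5, 59.1, 126.4]
tcp_rot: [3.142, 0.0, 2.664]
contact_force: [0.0, -0.1, -3.2]
opening: 0.315
```

```bash
python3 knob.py
```

```text
t 11.875 tcp [495.47  59.07 126.44] rot [3.1415e+00 1.0000e-04 2.6643e+00] knob [494.    59.66 126.44] F [ 0.04 -0.07 -3.21] T [0.013 0.002 0.026]
to spindle, units [-0.006  0.003  0.   ] under z 67.64
```

Now feel for the pin (ride at about 65).

>>> carry_out:
  rows: "0 0 0 0.04 0;0 0 0 0.04 0;0 0 0 0.02 0;0 0 0 0 0"

```text
clock: 12.38
eef_pos: [495.6, 59.1, 123.6]
tcp_rot: [3.141, 0.0, 2.664]
contact_force: [-1.1, -1.1, 0.5]
opening: 0.319
```

```bash
python3 knob.py
```

```text
t 12.375 tcp [495.58  59.05 123.57] rot [3.1415e+00 3.0000e-04 2.6644e+00] knob [494.11  59.64 123.57] F [-1.09 -1.09  0.54] T [-0.073  0.09   0.043]
to spindle, units [-0.003  0.002  0.   ] under z 64.77
```

>>> carry_out:
  rows: "0 0 -0.002 0 0.3;0 0 -0.002 0 0.3;0 0 0 0 0"

```text
clock: 12.75
eef_pos: [495.5, 58.7, 123.6]
tcp_rot: [-3.141, 0.001, 2.581]
contact_force: [0.6, -2.3, 1.5]
opening: 0.314
```

```bash
python3 knob.py
```

```text
t 12.75 tcp [495.53  58.7  123.58] rot [-3.1414e+00  5.0000e-04  2.5810e+00] knob [494.11  59.42 123.58] F [ 0.6  -2.32  1.52] T [-0.574  0.069  0.061]
to spindle, units [ 0.002  0.008 -0.   ] under z 64.78
```

>>> carry_out:
  rows: "0 0 0.004 0 0.3;0 0 -0.002 0 0.3;0 0 0 0 0"

```text
clock: 13.12
eef_pos: [495.6, 58.8, 123.6]
tcp_rot: [-3.142, 0.0, 2.498]
contact_force: [0.2, -2.9, 2.6]
opening: 0.314
```

>>> carry_out:
  rows: "0 0 -0.002 0 0.3;0 0 -0.002 0 0.3;0 0 0 0 0"

```text
clock: 13.5
eef_pos: [495.5, 58.8, 123.5]
tcp_rot: [3.141, 0.0, 2.415]
contact_force: [-1.1, -3.1, 3.1]
opening: 0.319
```

```bash
python3 knob.py
```

```text
t 13.5 tcp [495.51  58.81 123.54] rot [3.1414e+00 4.0000e-04 2.4146e+00] knob [494.23  59.75 123.54] F [-1.11 -3.14  3.11] T [-0.652  0.123  0.104]
to spindle, units [-0.001 -0.003 -0.   ] under z 64.74
```

>>> carry_out:
  rows: "0 -0.01 -0.012 -0.01 0.3;0 0 -0.002 0 0.3;0 0 0 0 0"

```text
clock: 13.88
eef_pos: [495.2, 58.5, 123.6]
tcp_rot: [3.141, -0.0, 2.331]
contact_force: [0.1, -1.2, 0.7]
opening: 0.314
```

>>> carry_out:
  rows: "0 0 -0.002 0 0.3;0 0 -0.002 0 0.3;0 0 0 0 0"

```text
clock: 14.25
eef_pos: [495.0, 58.5, 123.5]
tcp_rot: [-3.142, -0.0, 2.247]
contact_force: [0.5, -1.1, -0.5]
opening: 0.315
```

```bash
python3 knob.py
```

```text
t 14.25 tcp [495.03  58.48 123.52] rot [-3.1415e+00 -4.0000e-04  2.2472e+00] knob [493.92  59.61 123.52] F [ 0.46 -1.11 -0.46] T [-0.177 -0.026 -0.04 ]
to spindle, units [-0.005  0.008 -0.   ] under z 64.72
```

>>> carry_out:
  rows: "0 0 -0.002 0.01 0.3;0 0 0 0 0.2;0 0 0 0 0"

```text
clock: 14.62
eef_pos: [494.9, 58.4, 123.2]
tcp_rot: [-3.141, -0.0, 2.176]
contact_force: [-0.2, -0.3, -2.0]
opening: 0.312
```

>>> carry_out:
  rows: "0 0 -0.002 0 0.3;0 0 0 0 0.2;0 0 0 0 0"

```text
clock: 15.0
eef_pos: [495.0, 58.3, 123.3]
tcp_rot: [-3.142, -0.0, 2.106]
contact_force: [0.2, 0.5, -2.3]
opening: 0.314
```

```bash
python3 knob.py
```

```text
t 15.0 tcp [495.02  58.3  123.33] rot [-3.1415e+00 -1.0000e-04  2.1064e+00] knob [494.08  59.58 123.33] F [ 0.17  0.47 -2.29] T [-0.02   0.01  -0.016]
to spindle, units [-0.     0.005 -0.   ] under z 64.53
```

>>> carry_out:
  rows: "0 0 0 0.03 0;0 0 0 0.02 0;0 0 0 0 0"

```text
clock: 15.38
eef_pos: [495.0, 58.2, 121.8]
tcp_rot: [-3.141, -0.0, 2.106]
contact_force: [0.1, -0.3, -2.6]
opening: 0.315
```

```bash
python3 knob.py
```

```text
t 15.375 tcp [495.    58.22 121.8 ] rot [-3.1415e+00 -1.0000e-04  2.1060e+00] knob [494.07  59.51 121.8 ] F [ 0.1  -0.32 -2.61] T [0.019 0.016 0.04 ]
to spindle, units [ 0.002  0.006 -0.   ] under z 63.0
```

Dropped past 65 mm with no load: it is in a slot. Lowering the rest gently.

>>> carry_out:
  rows: "0 0 0.003 0.04 0;0 0 0 0.04 0;0 0 0 0.03 0;0 0 0 0 0"

```text
clock: 15.88
eef_pos: [495.1, 58.3, 118.5]
tcp_rot: [-3.141, -0.0, 2.106]
contact_force: [0.5, -0.5, -2.2]
opening: 0.32
```

```bash
python3 knob.py
```

```text
t 15.875 tcp [495.07  58.29 118.48] rot [-3.1414e+00 -1.0000e-04  2.1059e+00] knob [494.13  59.57 118.48] F [ 0.53 -0.54 -2.2 ] T [-0.047 -0.042 -0.016]
to spindle, units [ 0.001  0.003 -0.   ] under z 59.68
```

>>> carry_out:
  rows: "0 0 0 0.03 0;0 0 0 0.02 0;0 0 0 0 0"

```text
clock: 16.25
eef_pos: [495.1, 58.3, 117.0]
tcp_rot: [-3.141, -0.0, 2.106]
contact_force: [-0.2, -0.3, -2.6]
opening: 0.312
```

```bash
python3 knob.py
```

```text
t 16.25 tcp [495.1   58.27 117.04] rot [-3.1415 -0.      2.1058] knob [494.16  59.55 117.04] F [-0.19 -0.28 -2.63] T [-0.029 -0.04   0.019]
to spindle, units [ 0.002  0.003 -0.   ] under z 58.24
```

>>> carry_out:
  rows: "0 0 0 0.015 0;0 0 0 0 0"

```text
clock: 16.5
eef_pos: [495.2, 58.3, 116.8]
tcp_rot: [3.142, 0.0, 2.106]
contact_force: [-1.3, -0.1, 1.4]
opening: 0.315
```

```bash
python3 knob.py
```

```text
t 16.5 tcp [495.17  58.3  116.8 ] rot [3.1415 0.     2.1058] knob [494.24  59.58 116.8 ] F [-1.26 -0.11  1.42] T [ 0.013  0.077 -0.026]
to spindle, units [ 0.003  0.    -0.   ] under z 58.0
```

>>> carry_out:
  rows: "0.7 0 0 0 0;0.7 0 0 0 0;0.7 0 0 0 0;0.7 0 0 0 0"

```text
clock: 17.0
eef_pos: [495.2, 58.3, 116.7]
tcp_rot: [3.142, 0.0, 2.106]
contact_force: [0.2, -0.0, 0.1]
opening: 0.699
```

```bash
python3 knob.py; python3 look.py w8
```

```text
t 17.0 tcp [495.15  58.29 116.65] rot [3.1415 0.     2.1058] knob [494.22  59.58 116.65] F [ 0.21 -0.02  0.14] T [0.049 0.015 0.034]
to spindle, units [ 0.002  0.001 -0.   ] under z 57.85
17.0 [495.15357407  58.29319518 116.6504155 ] [3.14153685e+00 3.70078981e-05 2.10582991e+00] [ 0.21109482 -0.02450627  0.14200792] -0.42083599033327285 0.6985803535890572
```

View pics/w8.png

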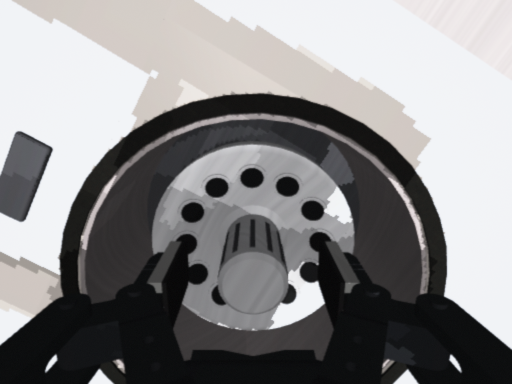

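>>> carry_out:
  rows: "0.7 0 0 -0.3 0;0.7 0 0 -1 0;0.7 0 0 -1 0;0.7 0 0 -1 0;0.7 0 0 -0.3 0;0.7 0 0 0 0;0.7 0 0 0 0"

```text
clock: 17.92
eef_pos: [494.5, 58.2, 223.6]
tcp_rot: [-3.14, -0.001, 2.106]
contact_force: [0.3, 0.6, 0.0]
opening: 0.701
```

```bash
python3 look.py w9
python3 - <<'E'
from rig import r
from h import *
t=r.grab_frame('top');s=r.grab_frame('scene');cv2.imwrite('pics/top1.png',t);cv2.imwrite('pics/scene1.png',s)
crop(t,105,100,110,110,6,'pics/t1c.png',1.5);crop(s,215,130,160,120,5,'pics/s1c.png')
E
```

```text
17.925 [494.45965204  58.21502989 223.58175606] [-3.13998613e+00 -7.10202689e-04  2.10582005e+00] [0.26393825 0.59104522 0.02952844] -0.4208318571926394 0.7013943169829246
```

View pics/w9.png

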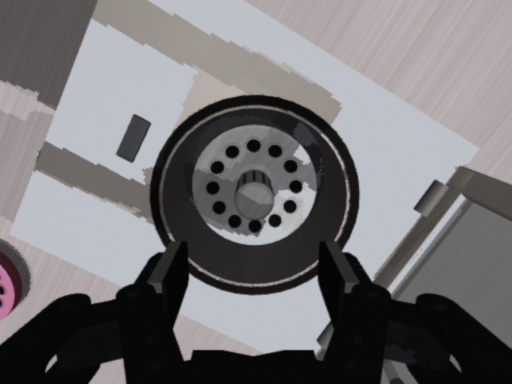

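View pics/t1c.png

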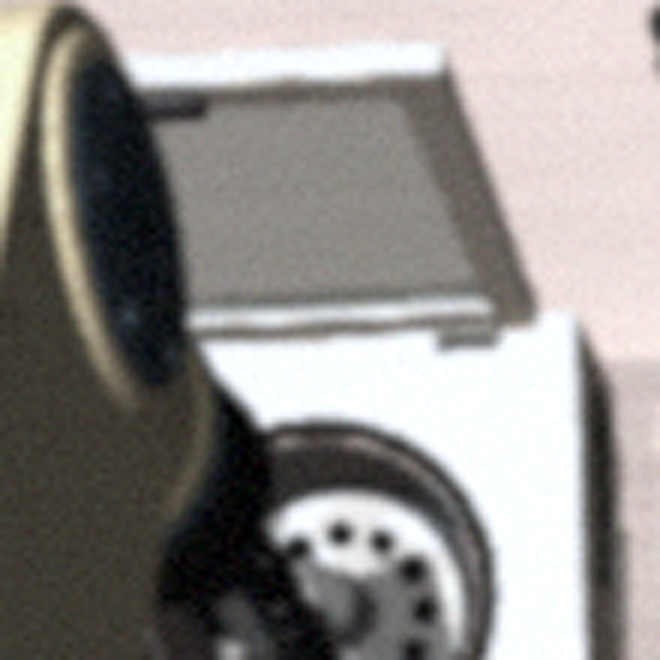

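View pics/s1c.png

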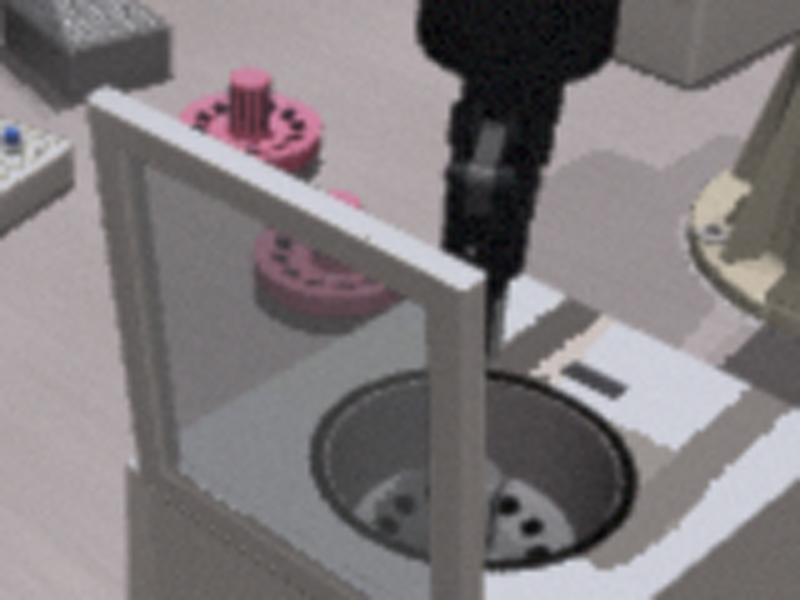

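Run:
```python
from rig import r
from h import *
t=r.get_calibration('top');s=r.get_calibration('scene')
for n,(x,y) in {'R out':(443,42),'R in':(447,80)}.items():
  for z in (315,330): print(n,z,plane(t,105+x/6,100+y/6,z).round(1))
for n,(x,y) in {'L out':(-3,42),'L in':(3,63)}.items():
  print(n,plane(t,105+x/3.5,100+y/3.5,325).round(1))
# scene corners
for n,(x,y) in {'-y far end':(90,98),'+y end a':(485,280),'+y b':(432,295)}.items():
  for z in (315,330): print(n,z,plane(s,215+x/5,130+y/5,z).round(1))
# tri -y end outer corner
print(tri([(t,105+443/6,100+42/6),(s,215+92/5,130+100/5)]))
S=r.sense(); 
for X in [(560,58,400),(690,58,400)]: print(rel(S,*X))
```

```text
R out 315 [640.7 -29.6 315. ]
R out 330 [634.2 -32.5 330. ]
R in 315 [627.9 -31.  315. ]
R in 330 [621.6 -33.8 330. ]
L out [630.9 109.3 325. ]
L in [618.8 105.6 325. ]
-y far end 315 [627.2 -36.  315. ]
-y far end 330 [645.7 -13.6 330. ]
+y end a 315 [614.9 146.3 315. ]
+y end a 330 [634.  160.5 330. ]
+y b 315 [634.3 140.7 315. ]
+y b 330 [652.5 155.2 330. ]
(array([636.03583424, -28.75182054, 320.58207437]), [[-1.0, 1.2], [-1.6, -0.3]])
(array([-1.114,  1.862, -5.882]), None, np.float64(2.1058))
(array([-3.323,  5.589, -5.89 ]), None, np.float64(2.1058))
```

>>> carry_out:
  rows: "0 0 0 -0.9 0.957;0 0 0 -0.9 0.957;0 0 0 -0.9 0.957;0 0 0 -0.9 0.957;0 0 0 -0.9 0;0 0 0 -0.9 0;0 0 0.5 0 0;0 0 0.9 0 0;0 0 0.9 0 0;0 0 0.9 0 0;0 0 0.9 0 0;0 0 0.9 0 0"

```text
clock: 19.58
eef_pos: [646.4, 58.3, 384.1]
tcp_rot: [-3.139, 0.0, 1.571]
contact_force: [-0.2, 0.3, -0.7]
opening: -0.002
```

>>> carry_out:
  rows: "0 0 0.9 0 0;0 0 0.6 0 0;0 0 0 0 0;0 0 0 0 0"

```text
clock: 20.08
eef_pos: [689.7, 58.3, 385.2]
tcp_rot: [-3.14, 0.0, 1.571]
contact_force: [0.1, 0.4, -0.3]
opening: 0.002
```

```bash
python3 look.py w10
python3 - <<'E'
from rig import r
import cv2
cv2.imwrite('pics/scene2.png',r.grab_frame('scene'))
E
```

```text
20.075 [689.74775591  58.33596375 385.16098549] [-3.13954379e+00  1.59884809e-04  1.57131285e+00] [ 0.08384667  0.35451829 -0.30180503] 0.08168710846291186 0.0015156949471211412
```

View pics/scene2.png

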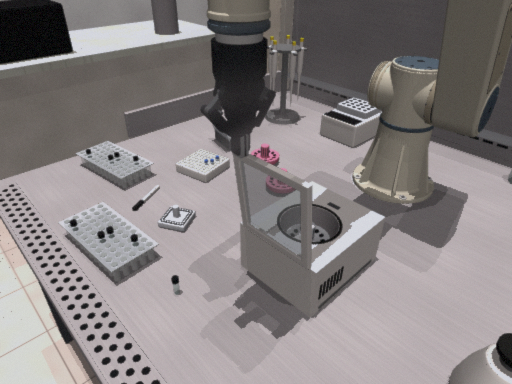

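View pics/w10.png

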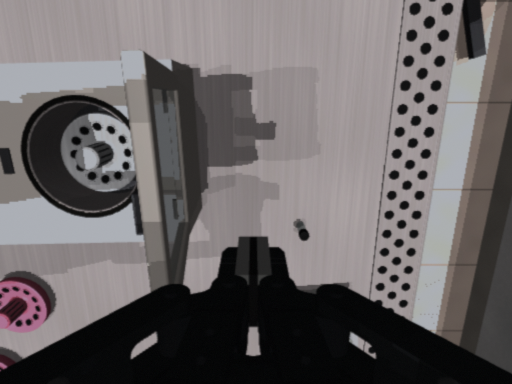

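>>> carry_out:
  rows: "0 0 0 0.9 0;0 0 0 0.9 0;0 0 -0.2 0.2 0;0 0 -0.5 0 0;0 0 -0.5 0 0;0 0 -0.3 0 0;0 0 -0.3 0 0;0 0 -0.3 0 0"

```text
clock: 21.18
eef_pos: [627.0, 58.4, 327.3]
tcp_rot: [3.14, -0.0, 1.571]
contact_force: [3.4, -0.3, 2.0]
opening: -0.002
```

```bash
python3 look.py w11
python3 - <<'E'
from rig import r
import cv2
cv2.imwrite('pics/scene3.png',r.grab_frame('scene'))
E
```

```text
21.175 [626.97975564  58.38068688 327.26649005] [ 3.14015562e+00 -9.02449656e-05  1.57137657e+00] [ 3.3672402  -0.29042347  1.97576915] 0.08991496276125152 -0.0018726455732236318
```

View pics/scene3.png

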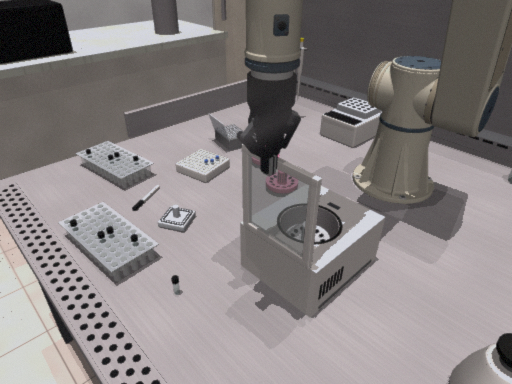

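>>> carry_out:
  rows: "0 0 -0.28 0 0;0 0 -0.28 0 0;0 0 -0.28 0 0;0 0 -0.28 0 0;0 0 -0.28 0.05 0;0 0 -0.28 0.05 0;0 0 -0.28 0.1 0;0 0 -0.28 0.1 0"

```text
clock: 22.28
eef_pos: [559.3, 58.5, 317.5]
tcp_rot: [3.142, -0.0, 1.571]
contact_force: [1.2, 0.5, 1.8]
opening: 0.002
```

```bash
python3 look.py w12
python3 - <<'E'
from rig import r
import cv2
cv2.imwrite('pics/scene4.png',r.grab_frame('scene'))
E
```

```text
22.275 [559.33484101  58.50388189 317.543365  ] [ 3.14154756e+00 -3.25888292e-04  1.57133321e+00] [1.24858127 0.50074195 1.8383069 ] 0.10072287677727257 0.0016851211099973885
```

View pics/scene4.png

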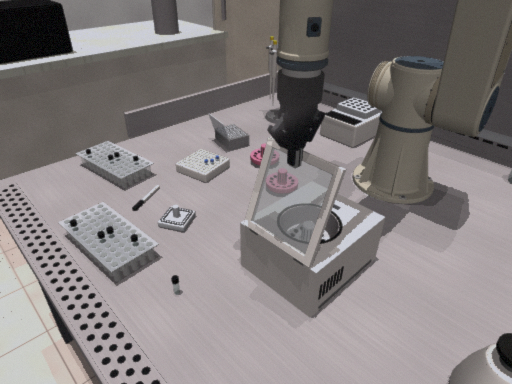

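View pics/w12.png

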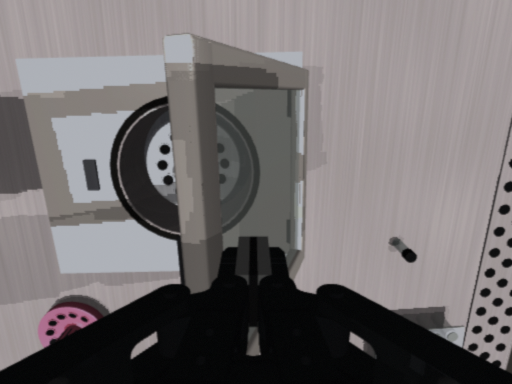

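>>> carry_out:
  rows: "0 0 -0.32 0.09 0;0 0 -0.32 0.09 0;0 0 -0.32 0.11 0;0 0 -0.32 0.12 0;0 0 -0.32 0.14 0;0 0 -0.32 0.16 0;0 0 0 0 0"

```text
clock: 23.25
eef_pos: [501.1, 58.3, 295.9]
tcp_rot: [-3.14, 0.0, 1.571]
contact_force: [-0.2, -0.4, -0.1]
opening: 0.001
```

>>> carry_out:
  rows: "0 0 -0.27 0.18 0;0 0 -0.27 0.2 0;0 0 -0.25 0.23 0;0 0 -0.24 0.25 0;0 0 -0.22 0.27 0;0 0 -0.22 0.27 0;0 0 0 0 0"

```text
clock: 24.12
eef_pos: [457.1, 58.3, 253.5]
tcp_rot: [-3.14, 0.0, 1.571]
contact_force: [-0.4, -0.5, 0.3]
opening: 0.001
```

```bash
python3 look.py w13
python3 - <<'E'
from rig import r
import cv2
cv2.imwrite('pics/scene5.png',r.grab_frame('scene'))
E
```

```text
24.125 [457.11035364  58.29505938 253.50732244] [-3.13958279e+00  2.74033387e-05  1.57133353e+00] [-0.42860346 -0.49043445  0.28146676] 0.12278262296659083 0.0006060471199641636
```

View pics/scene5.png

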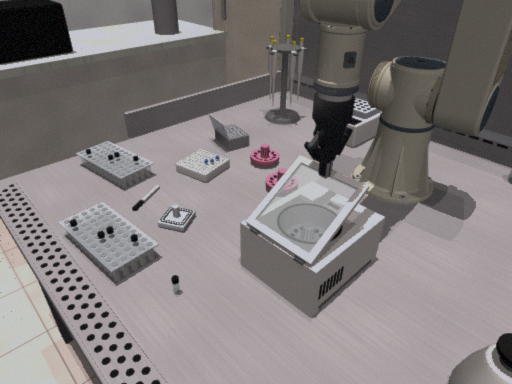

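Run:
```python
from h import *
crop(cv2.imread('pics/scene5.png'),220,120,180,140,4.4,'pics/s5c.png')
```

```text
(no output)
```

View pics/s5c.png

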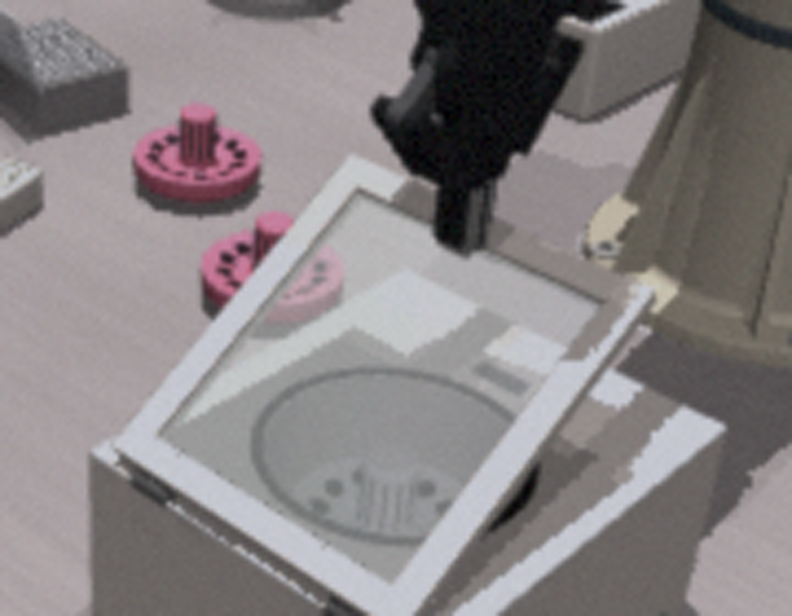

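View pics/w13.png

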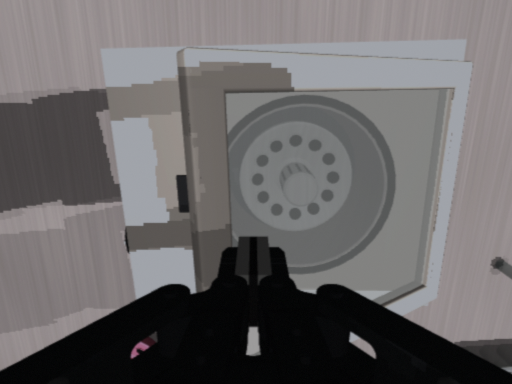

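>>> carry_out:
  rows: "0 0 -0.16 0.25 0;0 0 -0.15 0.25 0;0 0 -0.14 0.25 0;0 0 -0.1 0.25 0;0 0 -0.1 0.25 0;0 0 -0.05 0.2 0;0 0 -0.05 0.2 0;0 0 0 0 0"

```text
clock: 25.22
eef_pos: [435.5, 58.3, 204.3]
tcp_rot: [-3.141, 0.0, 1.571]
contact_force: [0.1, 0.4, -0.2]
opening: 0.001
```

>>> carry_out:
  rows: "0 0 -0.05 0.2 0;0 0 -0.03 0.2 0;0 0 0 0.15 0;0 0 0 0 0"

```text
clock: 25.72
eef_pos: [433.2, 58.2, 187.9]
tcp_rot: [-3.141, 0.0, 1.571]
contact_force: [-0.1, -0.4, 0.6]
opening: -0.001
```

```bash
python3 look.py w14
python3 - <<'E'
from rig import r
from h import *
crop(r.grab_frame('scene'),220,120,180,190,3.1,'pics/s6c.png')
E
```

```text
25.725 [433.16976879  58.2161631  187.91356936] [-3.14098948e+00  1.25823516e-04  1.57131433e+00] [-0.06150826 -0.36926349  0.58526499] 0.1297154947043104 -0.001390309438212398
```

View pics/s6c.png

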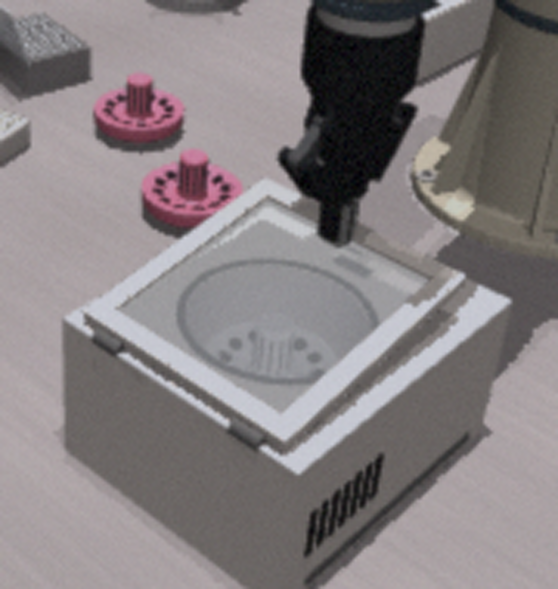

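>>> carry_out:
  rows: "0 0 -0.2 0.1 0;0 0 -0.2 0.1 0;0 0 -0.2 0.1 0;0 0 0 0.15 0;0 0 0 0.15 0;0 0 0 0 0"

```text
clock: 26.58
eef_pos: [415.3, 58.2, 169.9]
tcp_rot: [-3.141, 0.0, 1.571]
contact_force: [-0.3, -1.2, -0.2]
opening: 0.003
```

```bash
python3 look.py w15
```

```text
26.575 [415.26628253  58.21919737 169.91622499] [-3.14099077e+00  9.73042814e-05  1.57136412e+00] [-0.28792758 -1.15998111 -0.17488169] 0.13516927256273015 0.002521033415034227
```

View pics/w15.png

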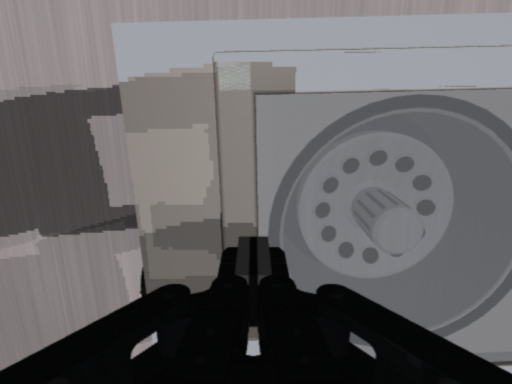

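Nearly closed; fingertips are at the frame. Pressing on in small steps.

>>> carry_out:
  rows: "0 0 0 0.07 0;0 0 0 0.07 0;0 0 0 0 0"

```text
clock: 27.0
eef_pos: [415.3, 58.2, 166.0]
tcp_rot: [-3.141, 0.0, 1.571]
contact_force: [-1.0, -0.8, 0.0]
opening: -0.001
```

>>> carry_out:
  rows: "0 0 0 0.05 0;0 0 0 0.04 0;0 0 0 0 0"

```text
clock: 27.38
eef_pos: [415.4, 58.2, 163.9]
tcp_rot: [-3.142, 0.0, 1.571]
contact_force: [-2.4, -0.5, 10.0]
opening: -0.0
```

Run:
```python
from rig import r
from h import *
print(r.sense()['contact_force'])
crop(r.grab_frame('scene'),220,150,180,160,4,'pics/s7c.png')
```

```text
[-2.40722098 -0.47638423  9.97378902]
```

View pics/s7c.png

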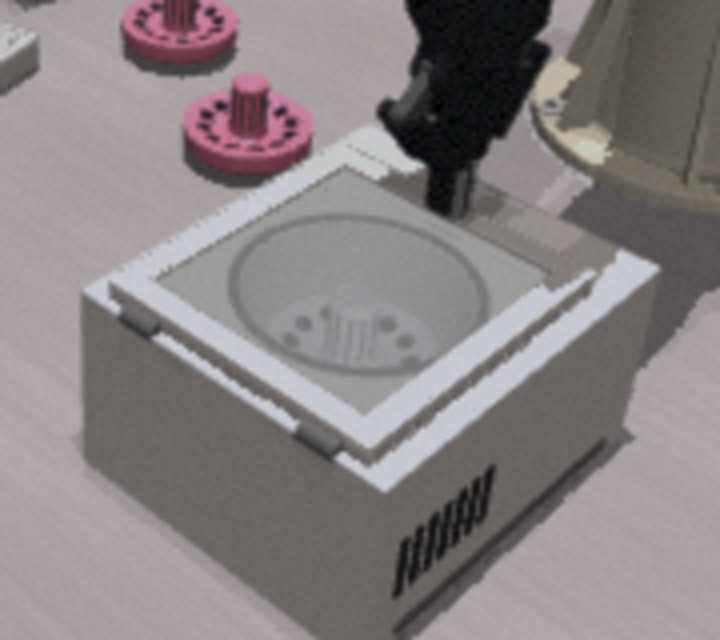

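>>> carry_out:
  rows: "0 0 0 -0.2 0;0 0 0 -0.8 0;0 0 0 -1 0;0 0 0 -1 0;0 0 -0.9 -1 0;0 0 -0.9 0 0;0 0 -0.5 0 0;0 0 0 0 0"

```text
clock: 28.42
eef_pos: [345.8, 58.2, 283.4]
tcp_rot: [3.141, 0.0, 1.572]
contact_force: [1.1, 0.0, 0.3]
opening: 0.003
```

```bash
python3 look.py w16
python3 - <<'E'
from rig import r
from h import *
s=r.grab_frame('scene');cv2.imwrite('pics/scene8.png',s);crop(s,220,150,180,160,4,'pics/s8c.png')
E
```

```text
28.425 [345.8061139   58.20202266 283.36537382] [3.14139237e+00 1.55401026e-05 1.57163031e+00] [1.08280693 0.03175802 0.26750653] 0.16169839479376386 0.0033669510355770842
```

View pics/s8c.png

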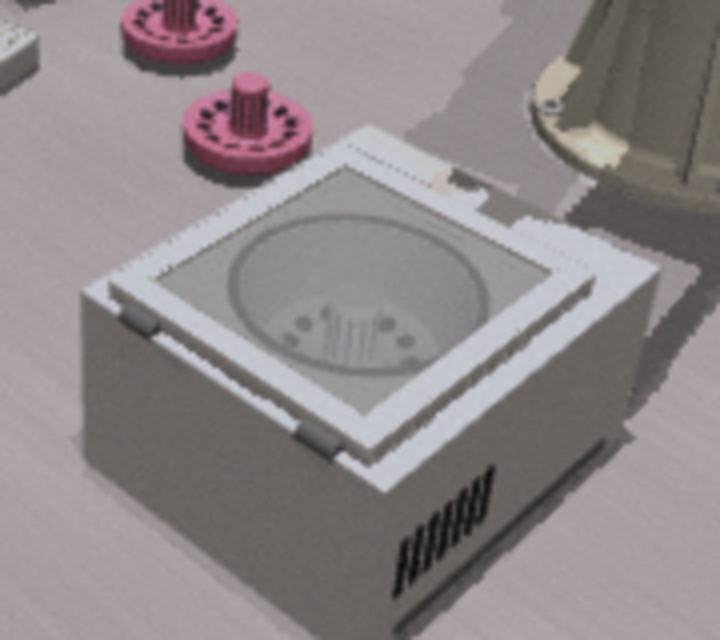

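View pics/w16.png

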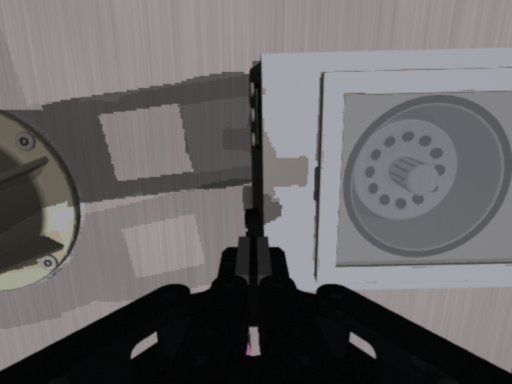

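View pics/scene8.png

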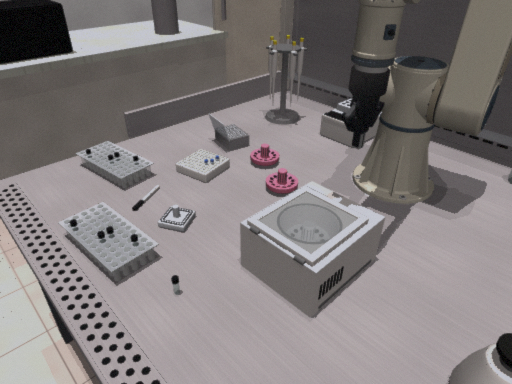

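```bash
python3 -c "
from rig import r
print(r.sign_off())"
```

```text
the job is handed in; nothing more can be done
None
```

The tube rotor is home on the spindle, the lid is closed, and I handed the job in at about 28.5 s of the 72 s allowed.

- **Fitting the rotor:** I lowered it over the shaft with no sign of contact until it rode on the drive pin at 64.8 mm (65 expected). I turned it about 32° by its knob, pressing with roughly 3 to 6 N. The load then fell away, the rotor dropped freely, and it touched down with its underside reading 58.0 mm, which is the flange height. I then let go.
- **Closing the lid:** I pushed it from behind and then from above. It stopped with the fingertips at 142 mm and 10 N upward. That matches a 12 mm lid on the 130 mm hinge height, though 10 N is more than the 2 to 5 N you suggested for closing.
- **Last pictures:** The lid lies flat and stayed closed after the arm backed off. The rotor is centred under the panel. The strip rotor, vial box, screw tube, marker and both pink look-alikes are where they were at the start. The gripper is clear of everything.

**Checks that disagreed:** The first slot angle I tried, taken from where the wells lie, missed; the slot was about 30° further on. The overhead camera placed the spindle 4 to 11 mm off in y from the wrist camera. I went with the wrist camera, and the smooth fit over the shaft bore it out. After release I judged the rotor level only from the pictures and the contact height.

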